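# Roll the trolley wheel back into its lane of the wheel tray

### The job

Put the trolley wheel that stands on the bench back into stock: first pull the wheel tray out of its cabinet right to the stop, then roll the wheel on its rim round the clutter and into the lane that holds the wheel of its own size, until it sits in that lane's front slot. Really roll it, so that it turns as it goes; do not lift it or let it fall over on the way. Leave the tray out, the stored wheels in their slots and everything else on the bench where it is.

Things in the scene. Friction and masses are not known exactly. Their poses are not given: they have to be found in the camera images.
- wheel_c (a point): centre of the wheel to be put away: a wheel standing on its rim, 70 mm diameter, 28 mm wide, 0.4 kg, hard, smooth dark grey polyurethane tread (friction about 0.5), five spokes; its x axis is the axle; let go at 0.1 m/s it stops within about 2 cm. Pushed gently at or below axle height it rolls freely; pushed higher it tends to jam and skid
- pull_grip (a point): centre of the black grip on the tray's pull ear nearer the robot: an upright grip 24 mm long (x), 12 mm thick (y), 34 mm tall (z, from 36 to 70 mm above the bench), 23 mm in front of the cabinet at its corner; its x axis points into the cabinet, the tray pulls out along its -x; a like ear stands at the other corner, 224 mm away across the tray. It moves with the tray
- tray (a joint): how far the wheel tray is out of its low cabinet (m): 0 shut, 0.155 at the stop; slides with about 9 N of friction and stays where left. Cabinet: 235 mm deep, 284 mm wide, roof top 94 mm above the bench, with a letter tray on the rear of the roof from 75 mm behind the front edge, its letters up to 190 mm above the bench
- twin_c (a point): centre of the stored wheel of the same size, 70 mm diameter, 28 mm wide; stands in the rear slot of one of the three lanes and rides with the tray
- small_c (a point): centre of the stored small wheel, 54 mm diameter, 22 mm wide, in the rear slot of another lane
- large_c (a point): centre of the stored large wheel, 80 mm diameter, 36 mm wide, in the rear slot of another lane
- front_slot0 (a point): where the centre of a 70 mm wheel comes when it sits in the front slot of the lane nearest the robot; x axis points along the lane into the cabinet. It moves with the tray. Lanes are 42 mm wide between dividers 12 mm high (tops 16 mm above the bench); the tray's floor is 4 mm above the bench, with a 30 mm ramp at its open front edge, which lies 62 mm before this point
- front_slot1 (a point): where the centre of a 70 mm wheel comes when it sits in the front slot of the middle lane; x axis points along the lane into the cabinet. It moves with the tray. Each slot is an opening 26 mm long across the tray's floor into which the wheel sinks 2.5 mm and stays
- front_slot2 (a point): where the centre of a 70 mm wheel comes when it sits in the front slot of the lane farthest from the robot; x axis points along the lane into the cabinet. It moves with the tray. A hard push on the ramp (over 9 N) would slide the tray back in
- rear_slot0 (a point): the same for the rear slot of lane 0, 88 mm behind the front slot
- rear_slot1 (a point): the same for the rear slot of lane 1, 88 mm behind the front slot
- rear_slot2 (a point): the same for the rear slot of lane 2, 88 mm behind the front slot
- carton: small sealed cardboard carton, 85 x 65 x 50 mm (x, y, z); origin at the middle of its underside; not to be disturbed
- fork: empty steel castor fork standing on its top plate, legs up, 74 x 60 mm (x, y) and 62 mm high; origin at the middle of its underside; not to be disturbed
- date_stamp: round hand stamp standing upright, 34 mm across, 78 mm high; origin at the middle of its underside; not to be disturbed
- ink_pad: flat black ink pad, 110 x 70 x 16 mm (x, y, z); origin at the middle of its underside; not to be disturbed
- spanner: steel spanner lying flat, 160 mm long along its x, about 35 mm wide; origin at the middle of its underside; not to be disturbed
- mug: white mug, 80 mm across, 95 mm high, handle out to its +y (65 mm from the centre); origin at the middle of its underside; not to be disturbed
- letters: banded bundle of letters, 225 x 112 x 35 mm (x, y, z); origin at the middle of its underside; not to be disturbed. Other equipment on the bench, not listed, stands only beyond x = 0.72, beyond y = -0.6 and behind or beside the cabinet
- wheel: the same wheel as point wheel_c, its origin also at the wheel's centre
There are look-alikes about, which are no part of the job. Leave any blue or pink look-alike of the wheel alone.

How it is judged:
On the way, in this order (a step that is already met when the one before it is completed fails the run):
1. the tray is pulled out to its stop (148 mm or more of 155) (value of joint tray above 0.148 m), for 0.2 s.
2. the wheel has rolled half a turn (angle between wheel_c's own z axis and vertical above 2.5 rad).
3. the wheel has rolled a full turn (angle between wheel_c's own z axis and vertical below 0.6 rad).
At the end, for the whole second after the job is handed in: The tray is still out at its stop (148 mm or more); the wheel stands still and upright (within 0.2 rad), its centre within 12 mm of its place in the front slot of the lane whose rear slot holds the 70 mm wheel; all three stored wheels are still within 20 mm of their rear slots' centres (value of joint tray above 0.148 m and ((horizontal distance between twin_c and rear_slot0 below 0.02 m and distance between wheel_c and front_slot0 below 0.012 m) or (horizontal distance between twin_c and rear_slot1 below 0.02 m and distance between wheel_c and front_slot1 below 0.012 m) or (horizontal distance between twin_c and rear_slot2 below 0.02 m and distance between wheel_c and front_slot2 below 0.012 m)) and (horizontal distance between small_c and rear_slot0 below 0.02 m or horizontal distance between small_c and rear_slot1 below 0.02 m or horizontal distance between small_c and rear_slot2 below 0.02 m) and (horizontal distance between large_c and rear_slot0 below 0.02 m or horizontal distance between large_c and rear_slot1 below 0.02 m or horizontal distance between large_c and rear_slot2 below 0.02 m) and angle between wheel_c's own x axis and vertical between 1.37 and 1.77 rad and linear speed of wheel below 0.02 m/s); the robot touches nothing.
It fails at once if the wheel is lifted (its centre above 60 mm; it rolls at 35 to 40 mm) (height (world z) of wheel_c above 0.06 m).
It fails at once if the wheel falls over (leans more than 0.4 rad) (angle between wheel_c's own x axis and vertical below 1.17 rad or angle between wheel_c's own x axis and vertical above 1.97 rad).
It fails at once if something else on the bench is moved by more than 20 mm (distance of any of carton, fork, date_stamp, ink_pad, spanner, mug, letters from where it was at the start of the episode above 0.02 m).
It also fails if it takes over 72 s, if anything falls off the work surface, if the arm or the gripper's body presses on something with over 40 N, if the wrist force passes 120 N, or if a joint passes its speed limit or range.

### The arm

A 6-joint arm with a two-finger parallel gripper is mounted at the origin on the work surface. World frame = base frame: x ahead of the robot, y to its left, z up, the work surface at z = 0. Lengths are in m, angles in rad, forces in N, time in s.
With the tool pointing down it reaches from about 0.35 to 0.85 m from the base axis. Payload 8.1 kg.
Tool frame: the origin (TCP) lies at the centre of the arm's flange, where the gripper is bolted on; the fingertips stand 186 mm ahead of it and the grasp point (between the pads) lies 167 mm ahead of it; z points along the fingers, y is the line along which they close (so a half turn about z gives the same grasp; the last joint's range is limited). The gripper opens to 93 mm and grips with 3 to 60 N. Pads are 15 mm wide; open, the fingers measure 128 mm over their backs; the gripper's body (75 mm by 188 mm) begins 65 mm behind the grasp point.
Start: joints at [1.042, 0.13, 1.488, -0, 1.523, -0.085], TCP at [0.258, 0.542, 0.405] pointing down, gripper open.
Joint ranges: [-2.96, 2.96], [-0.89, 2.26], [0.02, 2.5], [-1.34, 4.48], [0, 2.73], [-2.66, 2.66]. Speed limits (rad/s): [2.39, 2.39, 2.79, 3.14, 3.14, 3.14].

### API

Orientations are given as a rotation vector (axis times angle).
In Python, from plant import robot gives the robot as it stands.
- The arm moves only by the tool apply_moves, never from a script. Its argument "series" is a list of rows, each a list of 2 entries, a list of its own where there are three numbers: the shift along the tool's x, y, z in mm, then the turn, a rotation vector about the tool's x, y, z in rad. A call has 1 to 12 rows; each row shifts and turns the commanded pose from where the row before left it, along the tool's axes as they then stand; what a row does not reach is not made up. A row lasts 1/12 s, in which the tool goes at most 41.7 mm and 7.16 degrees, less where a joint would pass 70% of its speed; a pose out of reach is approached as far as the arm can. A call is refused whole if a number of a shift passes 41.7 or a number of a turn 0.125, either way. A call with a gripper value outside its range is refused whole. "claw" is the opening, from 0 (shut) to 1 (fully open), set as the call begins (left out, the last holds). The fingers move at their own pace and stop on an object; "newtons" is the grip in N (left out, the last holds). Time passes only in rows, so rows that do not move let the fingers close. It gives the time, the measured TCP pose, the force, the opening and the grip force at its end, in the units of the state.
- robot.read_state(): the state, without advancing time (a new reading comes with each control period).
- robot.read_camera(name): name is "scene" or "top" or "wrist"; returns (picture, depth): 400x640x3 uint8, blue, green, red; 400x640 float32, m along the optical axis (not along the pixel's ray), 0 where there is no reading.
- robot.calibration(name): a dict with "fx", "fy", "cx", "cy" (pixels), "extrinsics" (4x4, takes a point from world to camera coordinates). Camera axes: x right, y down, z forward; pixel columns grow to the right and rows downward; lengths in m; the calibration is good to about 2 mm. The wrist camera is an equidistant fisheye: a pixel r from the principal point sees the ray r / f radians off the axis. A picture is of the moment at which its call begins: read the wrist's pose just before it. calibration takes no time and is no camera call; for the wrist camera it gives the pose at the moment of the call.
- robot.close_job(): hands the job in; it is judged then, once.
The state is a dict: "t": time; "q": joint angles; "dq": joint speeds; "joint_torque": joint torques, N m; "tool_pos": TCP position; "orientation": TCP orientation; "force": force on the tool from outside, world axes, zero at the start; "wrist_torque": the same for the moment, N m; "opening": finger opening in m; "gripper_force": force on a finger pad.
Only numpy, scipy, OpenCV 4.12 (cv2) and the standard library are available. Lean on these libraries where they do the work, as an engineer would, in place of code of your own. Each camera call takes 0.05 s, during which the arm holds its last target. There are 200 camera calls.

## Working session

There is one attempt and no reset: what is moved stays moved. The work goes in short steps, Python scripts to look and compute and a tool call to move; the robot and the scene stay as the last step left them, time stands still between calls to the robot, and variables do not carry over. Pictures are saved under pics/ and viewed, at most 12 in all, crops included, and the job is handed in when it is done.

Besides the shell and the picture viewer there is one more tool, called as a command line: name --argument value ..., lists and objects as JSON in quotes. apply_moves: Moves the arm, as the interface text tells. Its arguments: {"type":"object","properties":{"series":{"type":"array"},"claw":{"type":"number"},"newtons":{"type":"number"}},"required":["series"]}

```bash
mkdir -p pics; cat > h.py <<'E'
import numpy as np, cv2
from plant import robot
def grab(n):
    c=robot.calibration(n); p,d=robot.read_camera(n); return c,p,d
def world(c,d):
    E=np.array(c["extrinsics"]); v,u=np.mgrid[:400,:640]
    P=np.stack([(u-c["cx"])/c["fx"]*d,(v-c["cy"])/c["fy"]*d,d],-1)
    return (P-E[:3,3])@E[:3,:3]
E
python3 - <<'E'
from h import *
for n in("scene","top"):
    c,p,d=grab(n); W=world(c,d); np.savez(f"{n}.npz",p=p,d=d,W=W); cv2.imwrite(f"pics/{n}0.png",p)
    print(n,c["fx"],np.round(c["extrinsics"],3).tolist(), (d==0).mean())
s=robot.read_state(); print(s)
E
```

```text
scene 422.33033507717005 [[0.985, 0.174, -0.014, -0.519], [0.126, -0.764, -0.633, -0.047], [-0.121, 0.621, -0.774, 1.299], [0.0, 0.0, 0.0, 1.0]] 0.0039609375
top 475.7194329422025 [[0.004, -1.0, 0.015, -0.042], [-0.994, -0.006, -0.106, 0.537], [0.106, -0.015, -0.994, 1.725], [0.0, 0.0, 0.0, 1.0]] 0.00382421875
{'t': 0.1, 'q': array([ 1.04161436e+00,  1.31092601e-01,  1.48915209e+00, -2.76861167e-05,
        1.52300301e+00, -8.53901474e-02]), 'dq': array([-0.00092423, -0.00266606, -0.00299912,  0.00134582, -0.00120796,
       -0.0015581 ]), 'joint_torque': array([ 8.97971295e-04, -5.61337745e+01, -4.93096197e+01,  7.69260270e-02,
        2.91518366e-02, -4.56854275e-05]), 'tool_pos': array([0.25749752, 0.5417135 , 0.40379798]), 'orientation': array([-6.91293315e-01, -3.06410381e+00,  2.49072237e-03]), 'force': array([ 0.62597479,  0.32632551, -0.17735257]), 'wrist_torque': array([ 0.01368918, -0.00064508,  0.02206701]), 'gripper_force': 0.0, 'opening': 0.09305532340051288}
```

View pics/scene0.png

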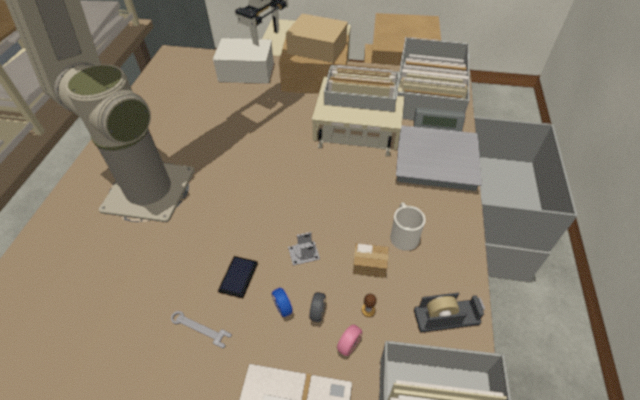

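View pics/top0.png

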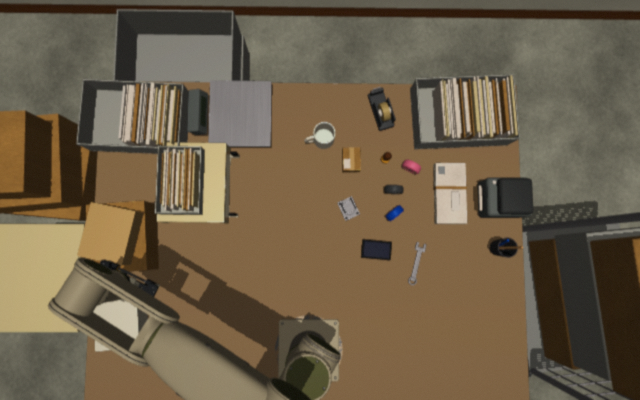

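Scene: the dark grey wheel is at scene (317,306) / top (394,189). The look-alikes are blue at top (395,212) and pink at top (411,166). The cabinet is at top (192,182), front facing −y, with ears at top (233,214) (near) and (234,154). The carton at (351,159) and fork at (348,208) flank the route. I choose the dark grey wheel.

```bash
python3 - <<'E'
from h import *
T=np.load("top.npz"); S=np.load("scene.npz")
def box(D,u0,u1,v0,v1,zmin,zmax,lab,cond=None):
    W=D["W"][v0:v1,u0:u1]; m=(W[...,2]>zmin)&(W[...,2]<zmax)
    q=W[m]
    if cond is not None: q=W[m&cond(D["p"][v0:v1,u0:u1].astype(int))]
    if len(q)==0: print(lab,"none");return
    r=cv2.minAreaRect(q[:,:2].astype(np.float32)*1000)
    print(lab,len(q),"min",q.min(0).round(3),"max",q.max(0).round(3),"rect",np.round(r[0]),np.round(r[1]),round(r[2],1))
dark=lambda p:p.max(-1)<110
for lab,b in dict(wheel=(380,408,180,198),carton=(338,366,144,176),fork=(335,363,194,222),stamp=(378,397,149,166),blue=(383,408,203,222),pink=(400,424,156,178),pad=(358,396,236,263),mug=(302,340,118,150)).items(): box(T,*b,.012,.15,"T "+lab)
for lab,b in dict(wheel=(305,332,286,326),fork=(284,322,230,268),carton=(348,394,240,276)).items(): box(S,*b,.012,.15,"S "+lab)
box(T,226,245,205,225,.03,.08,"T ear"); box(T,226,245,146,162,.03,.08,"T ear2")
box(S,314,326,125,150,.03,.075,"S ear",dark); box(S,384,394,135,158,.03,.075,"S ear2",dark)
box(T,205,232,140,225,.08,.105,"T roof")
a=cv2.resize(S["p"][110:170,290:430],None,fx=4,fy=4,interpolation=2)
b=cv2.resize(S["p"][270:340,260:400],None,fx=4,fy=4,interpolation=2)
cv2.imwrite("pics/crop0.png",np.vstack([a,b]))
s=robot.read_state(); 
from scipy.spatial.transform import Rotation as R
print(R.from_rotvec(s["orientation"]).as_matrix().round(3))
E
```

```text
T wheel 159 min [ 0.566 -0.352  0.012] max [ 0.598 -0.272  0.079] rect [ 582. -312.] [79. 30.] 86.6
T carton 453 min [ 0.649 -0.195  0.012] max [ 0.738 -0.118  0.061] rect [ 693. -157.] [88. 76.] 1.1
T fork 159 min [ 0.479 -0.182  0.012] max [ 0.546 -0.105  0.07 ] rect [ 513. -144.] [74. 45.] 33.9
T stamp 79 min [ 0.687 -0.298  0.012] max [ 0.714 -0.266  0.085] rect [ 701. -282.] [32. 25.] 77.4
T blue 153 min [ 0.466 -0.35   0.012] max [ 0.532 -0.279  0.078] rect [ 501. -312.] [64. 70.] 6.5
T pink 177 min [ 0.638 -0.416  0.012] max [ 0.692 -0.338  0.077] rect [ 665. -381.] [84. 36.] 70.6
T pad 457 min [ 0.325 -0.3    0.012] max [ 0.409 -0.189  0.028] rect [ 365. -245.] [109.  78.] 83.5
T mug 351 min [ 0.738 -0.088  0.012] max [0.847 0.023 0.104] rect [775. -46.] [ 79. 127.] 41.9
S wheel 383 min [ 0.567 -0.347  0.013] max [ 0.597 -0.281  0.073] rect [ 581. -314.] [66. 29.] 87.9
S fork 409 min [ 0.491 -0.174  0.012] max [ 0.548 -0.115  0.067] rect [ 516. -147.] [51. 48.] 24.7
S carton 976 min [ 0.65  -0.192  0.012] max [ 0.749 -0.076  0.056] rect [ 700. -134.] [101. 113.] 1.6
T ear 33 min [0.456 0.267 0.03 ] max [0.491 0.305 0.076] rect [478. 289.] [20. 47.] 35.5
T ear2 52 min [0.676 0.267 0.033] max [0.738 0.307 0.08 ] rect [708. 287.] [62. 39.] 3.9
S ear 47 min [0.478 0.26  0.036] max [0.491 0.286 0.071] rect [484. 273.] [25. 13.] 87.1
S ear2 47 min [0.702 0.259 0.043] max [0.714 0.286 0.072] rect [708. 273.] [12. 26.] 0.9
T roof 1636 min [0.456 0.3   0.08 ] max [0.738 0.377 0.105] rect [597. 337.] [282.  76.] 1.0
[[-0.903  0.429 -0.001]
 [ 0.429  0.903 -0.001]
 [ 0.    -0.002 -1.   ]]
```

View pics/crop0.png

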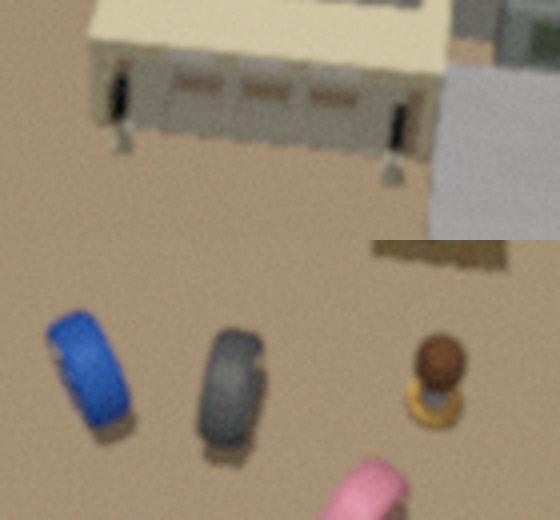

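The crop shows the black near ear at about scene (320,134), at z 36–71 mm and 13 × 25 mm, which matches the description. It also confirms the grey wheel, with its axle along x. First I turn the tool so that its y lies along world x.

apply_moves --series '[[[0,0,0],[0,0,0.125]],[[0,0,0],[0,0,0.125]],[[0,0,0],[0,0,0.125]],[[0,0,0],[0,0,0.125]],[[0,0,0],[0,0,0.125]],[[0,0,0],[0,0,0.125]],[[0,0,0],[0,0,0.125]],[[0,0,0],[0,0,0.125]],[[0,0,0],[0,0,0.125]],[[0,0,0],[0,0,0.003]],[[0,0,0],[0,0,0]]]' --claw 0.6 --newtons 30

```text
t: 1.02
tool_pos: [0.2576, 0.5418, 0.4043]
orientation: [2.218, 2.224, -0.001]
force: [-0.2, -0.6, -0.2]
opening: 0.056
gripper_force: 0.0
```

apply_moves --series '[[[-26.9,22.6,0],[0,0,0]],[[-26.9,22.6,0],[0,0,0]],[[-26.9,22.6,0],[0,0,0]],[[-26.9,22.6,0],[0,0,0]],[[-26.9,22.6,0],[0,0,0]],[[-26.9,22.6,10],[0,0,0]],[[-26.9,22.6,20],[0,0,0]],[[-26.9,22.6,25],[0,0,0]],[[-26.9,22.6,25],[0,0,0]],[[-26.9,22.6,25],[0,0,0]],[[0,0,0],[0,0,0]],[[0,0,0],[0,0,0]]]'

```text
t: 2.02
tool_pos: [0.4813, 0.2735, 0.3]
orientation: [-2.221, -2.22, 0.006]
force: [-0.3, -0.3, -0.1]
opening: 0.0559
gripper_force: 0.0
```

apply_moves --series '[[[0,2,20],[0,0,0]],[[0,0,20],[0,0,0]],[[0,0,20],[0,0,0]],[[0,0,18],[0,0,0]],[[0,0,0],[0,0,0]],[[0,0,0],[0,0,0]]]'

```text
t: 2.52
tool_pos: [0.4824, 0.2762, 0.2244]
orientation: [-2.219, -2.223, 0.002]
force: [-0.1, 0.1, 0.6]
opening: 0.0558
gripper_force: 0.0
```

apply_moves --series '[[[0,0,0],[0,0,0]],[[0,0,0],[0,0,0]],[[0,0,0],[0,0,0]],[[0,0,0],[0,0,0]],[[0,0,0],[0,0,0]],[[0,0,0],[0,0,0]]]' --claw 0

```text
t: 3.02
tool_pos: [0.4832, 0.2754, 0.2247]
orientation: [2.222, 2.22, 0.001]
force: [0.2, 0.2, -0.6]
opening: 0.0202
gripper_force: 0.0
```

Still closing; I'll hold, then pull.

apply_moves --series '[[[0,0,0],[0,0,0]],[[0,0,0],[0,0,0]],[[0,0,0],[0,0,0]],[[0,0,0],[0,0,0]]]'

```text
t: 3.35
tool_pos: [0.4848, 0.2752, 0.2247]
orientation: [2.221, 2.218, 0.007]
force: [13.7, 1.4, -8.5]
opening: 0.0118
gripper_force: 30.0
```

apply_moves --series '[[[-5,0,0],[0,0,0]],[[-10,0,0],[0,0,0]],[[-14,0,0],[0,0,0]],[[-14,0,0],[0,0,0]],[[-14,0,0],[0,0,0]],[[-14,0,0],[0,0,0]],[[-14,0,0],[0,0,0]],[[-14,0,0],[0,0,0]],[[-14,0,0],[0,0,0]],[[-14,0,0],[0,0,0]],[[-12,0,0],[0,0,0]],[[0,0,0],[0,0,0]]]'

```text
t: 4.35
tool_pos: [0.4844, 0.1349, 0.2247]
orientation: [2.221, 2.217, 0.006]
force: [12.8, -3.6, -9.2]
opening: 0.0117
gripper_force: 30.0
```

apply_moves --series '[[[-5,0,0],[0,0,0]],[[-5,0,0],[0,0,0]],[[-3,0,0],[0,0,0]],[[-3,0,0],[0,0,0]],[[-2,0,0],[0,0,0]],[[0,0,0],[0,0,0]]]'

```text
t: 4.85
tool_pos: [0.4843, 0.1196, 0.2247]
orientation: [2.222, 2.219, 0.011]
force: [13.9, 12.2, -12.4]
opening: 0.0119
gripper_force: 30.0
```

apply_moves --series '[[[0,0,0],[0,0,0]],[[0,0,0],[0,0,0]],[[0,0,0],[0,0,0]],[[0,0,0],[0,0,0]]]' --claw 0.55

```text
t: 5.18
tool_pos: [0.4828, 0.1183, 0.2242]
orientation: [-2.222, -2.22, 0.001]
force: [0.4, 0.0, 1.0]
opening: 0.0336
gripper_force: 0.0
```

apply_moves --series '[[[0,0,-25],[0,0,0]],[[0,0,-35],[0,0,0]],[[0,0,-40],[0,0,0]],[[-35,8,0],[0,0,0]],[[-40,9,0],[0,0,0]],[[-40,9,0],[0,0,0]],[[-40,9,0],[0,0,0]],[[-40,9,0],[0,0,0]],[[-40,9,0],[0,0,0]],[[-40,9,0],[0,0,0]],[[-40,9,0],[0,0,0]],[[0,0,0],[0,0,0]]]'

```text
t: 6.18
tool_pos: [0.5537, -0.2032, 0.3241]
orientation: [2.226, 2.213, -0.003]
force: [1.0, 1.1, 0.6]
opening: 0.0511
gripper_force: 0.0
```

```bash
python3 - <<'E'
from h import *
for n in("scene","top"):
    c,p,d=grab(n); W=world(c,d); np.savez(f"{n}1.npz",p=p,d=d,W=W)
    if n=="scene": a=cv2.resize(p[110:200,290:420],None,fx=6,fy=6,interpolation=2)
    else: b=cv2.resize(p[140:230,200:330],None,fx=6,fy=6,interpolation=2)
cv2.imwrite("pics/tray_s.png",a); cv2.imwrite("pics/tray_t.png",b)
c,p,d=grab("wrist"); cv2.imwrite("pics/wrist1.png",p); print(np.round(c["extrinsics"],3).tolist(),c["fx"],c["cx"],c["cy"]); np.savez("wrist1.npz",p=p,d=d,E=c["extrinsics"])
print(robot.read_state()["tool_pos"])
E
```

```text
[[1.0, -0.004, -0.001, -0.554], [-0.004, -0.953, 0.302, -0.197], [-0.002, -0.302, -0.953, 0.256], [0.0, 0.0, 0.0, 1.0]] 309.70691628693146 323.7222276581758 196.71695352705368
[ 0.55327605 -0.19696288  0.32375991]
```

View pics/tray_s.png

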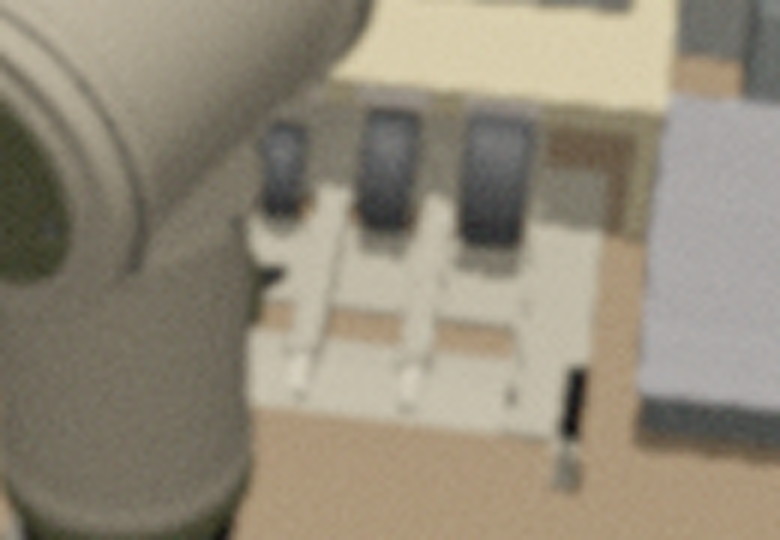

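View pics/wrist1.png

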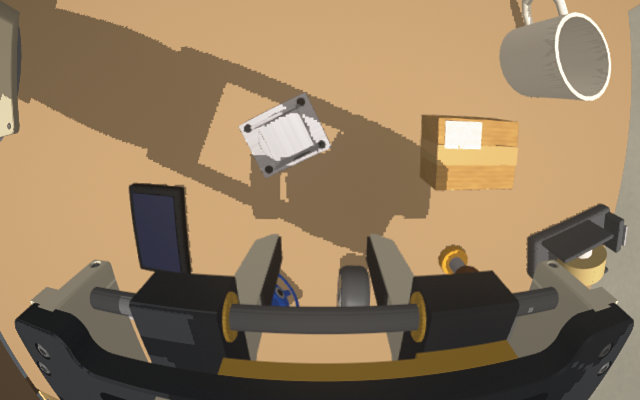

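Tray view: the three stored wheels, left to right, are small (285,170), medium (390,170) and large (497,180), so the middle lane appears to be the target. The wrist view shows the grey wheel at (353,287), between the fingers in x, with the fork and carton ahead. I'll check the stored wheels' heights and widths numerically.

```bash
python3 - <<'E'
from h import *
S=np.load("scene1.npz"); T=np.load("top1.npz")
for lab,(u0,u1,v0,v1) in dict(a=(257,310,120,222),b=(352,425,100,235),c=(458,535,112,250)).items():
    sl=np.s_[110+v0//6:110+v1//6, 290+u0//6:290+u1//6]
    W=S["W"][sl]; dk=S["p"][sl].max(-1)<95; q=W[dk&(W[...,2]>.01)]
    print(lab,len(q),np.percentile(q,3,0).round(4),np.percentile(q,97,0).round(4))
# dividers: crop px tops at (330,190)->(300,385); (437,200)->(410,385); slot front openings
for u,v in [(330,200),(302,380),(437,205),(411,380),(515,340),(355,322),(470,335),(412,325),(525,240),(573,385),(300,405),(500,428)]:
    print((u,v),S["W"][110+v//6,290+u//6].round(4))
for lab,(u0,u1,v0,v1) in dict(ear2=(280,300,145,165),ear1=(278,300,203,226)).items():
    W=T["W"][v0:v1,u0:u1]; q=W[(W[...,2]>.05)&(W[...,2]<.09)]; print(lab,len(q),q.mean(0).round(3) if len(q) else 0)
W=S["W"]; m=(W[...,2]>.02)&(W[...,2]<.08)&(W[...,1]<-.265)&(W[...,1]>-.36)&(W[...,0]>.555)&(W[...,0]<.62)
q=W[m]; print("wheel",len(q),q.min(0),q.max(0),cv2.minAreaRect((q[:,:2]*1000).astype(np.float32)))
E
```

```text
a 72 [0.531  0.2645 0.0177] [0.5495 0.3091 0.0546]
b 122 [0.5855 0.2569 0.0231] [0.6102 0.3077 0.0715]
c 130 [0.6411 0.252  0.029 ] [0.6712 0.2684 0.0729]
(330, 200) [0.5677 0.292  0.0132]
(302, 380) [0.5702 0.158  0.0085]
(437, 205) [0.624  0.2912 0.0177]
(411, 380) [0.6258 0.1658 0.0099]
(515, 340) [0.6753 0.1948 0.0199]
(355, 322) [ 5.916e-01  2.150e-01 -3.000e-04]
(470, 335) [6.528e-01 2.153e-01 2.000e-04]
(412, 325) [0.6215 0.2008 0.0141]
(525, 240) [0.6752 0.2881 0.0014]
(573, 385) [0.7069 0.1168 0.0701]
(300, 405) [ 0.5715  0.1509 -0.002 ]
(500, 428) [ 0.675   0.15   -0.0013]
ear2 0 0
ear1 3 [0.484 0.113 0.071]
wheel 376 [ 0.56665315 -0.34774712  0.02014382] [ 0.59671437 -0.28150602  0.07443465] ((581.3616333007812, -314.758056640625), (66.35735321044922, 28.084835052490234), 86.81669616699219)
```

Stored wheel b (x ≈ 0.598) has its top at 71.5 mm and is 25+ mm wide, so it is the 70 mm twin and the middle lane is the target: lane centre x ≈ 0.597, front edge y ≈ 0.150, front slot y ≈ 0.212. Next I move over the grey wheel at (0.5815, −0.3145), then grip it lightly at the axle.

apply_moves --series '[[[-29,7,0],[0,0,0.02]],[[-29,7,0],[0,0,0.02]],[[-29,7,0],[0,0,0.01]],[[-30,8.5,0],[0,0,0]],[[0,0,0],[0,0,0]],[[0,0,0],[0,0,0]]]' --claw 0.45 --newtons 3

```text
t: 6.83
tool_pos: [0.5799, -0.3142, 0.3239]
orientation: [-2.277, -2.163, -0.0]
force: [0.4, 1.3, 0.2]
opening: 0.0419
gripper_force: 0.0
```

```bash
python3 - <<'E'
from h import *
print(robot.read_state()["tool_pos"],robot.read_state()["orientation"])
c,p,d=grab("wrist"); cv2.imwrite("pics/wrist2.png",p[150:400,100:540])
E
```

```text
[ 0.57986324 -0.31415442  0.32392251] [-2.27689573e+00 -2.16337803e+00 -1.00574110e-04]
```

View pics/wrist2.png

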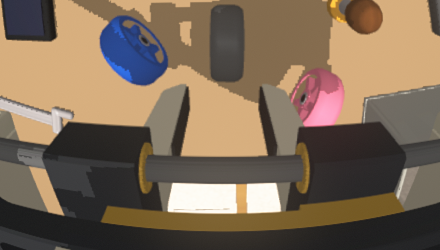

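The wheel at crop (227,42) is centred between the fingers at crop (170,120) and (278,120). Descending.

apply_moves --series '[[[0,1.5,25],[0,0,0]],[[0,0,30],[0,0,0]],[[0,0,25],[0,0,0]],[[0,0,20],[0,0,0]],[[0,0,12],[0,0,0]],[[0,0,10],[0,0,0]],[[0,0,0],[0,0,0]],[[0,0,0],[0,0,0]]]'

```text
t: 7.55
tool_pos: [0.5815, -0.3139, 0.2029]
orientation: [2.276, 2.165, 0.0]
force: [-0.2, 0.2, 0.8]
opening: 0.0418
gripper_force: 0.0
```

apply_moves --series '[[[0,0,0],[0,0,0]],[[0,0,0],[0,0,0]],[[0,0,0],[0,0,0]],[[0,0,0],[0,0,0]],[[0,0,0],[0,0,0]],[[0,0,0],[0,0,0]]]' --claw 0.25

```text
t: 8.05
tool_pos: [0.5818, -0.315, 0.2035]
orientation: [2.276, 2.162, 0.001]
force: [2.5, -0.2, 3.8]
opening: 0.028
gripper_force: 3.0
```

apply_moves --series '[[[2,0,0],[0,0,0.03]],[[4,0,0],[0,0,0.03]],[[6,0,0],[0,0,0.03]],[[6,0,0],[0,0,0]],[[6,0,0],[0,0,0]],[[6,0,0],[0,0,0]]]'

```text
t: 8.55
tool_pos: [0.5847, -0.2843, 0.2019]
orientation: [-2.371, -2.06, 0.0]
force: [1.4, -0.9, -1.7]
opening: 0.0283
gripper_force: 3.0
```

```bash
python3 - <<'E'
from h import *
s=robot.read_state(); print(s["tool_pos"],s["force"],s["opening"])
c,p,d=grab("wrist"); cv2.imwrite("pics/wrist3.png",cv2.resize(p[150:400,220:420],None,fx=2,fy=2))
E
```

```text
[ 0.58471711 -0.28431329  0.20191707] [ 1.43106527 -0.90555652 -1.66680617] 0.028275439140279253
```

View pics/wrist3.png

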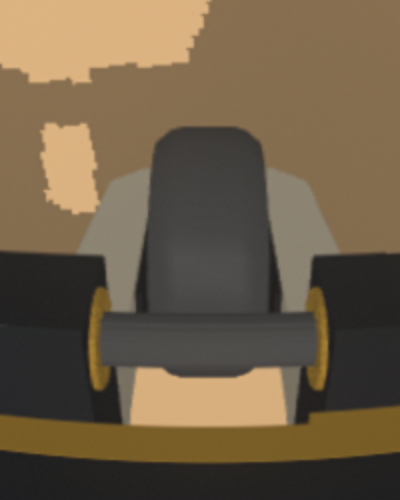

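The wheel sits upright and centred between the pads at crop (208,240). I roll on in short calls so I can watch the drag force; skidding would show about −2 N in y.

apply_moves --series '[[[6,0,0],[0,0,0]],[[6,0,0],[0,0,0]],[[6,0,0],[0,0,0]],[[6,0,0],[0,0,0]]]'

```text
t: 8.93
tool_pos: [0.588, -0.2604, 0.2018]
orientation: [-2.372, -2.059, 0.001]
force: [0.2, -1.2, -2.2]
opening: 0.0284
gripper_force: 3.0
```

apply_moves --series '[[[6,0,0],[0,0,0]],[[6,0,0],[0,0,0]],[[6,0,0],[0,0,0]]]'

```text
t: 9.18
tool_pos: [0.5906, -0.2424, 0.2018]
orientation: [-2.372, -2.059, 0.0]
force: [0.4, -0.9, -3.7]
opening: 0.0282
gripper_force: 3.0
```

apply_moves --series '[[[6,0,0],[0,0,0]],[[6,0,0],[0,0,0]],[[6,0,0],[0,0,0]]]'

```text
t: 9.43
tool_pos: [0.5933, -0.2247, 0.2022]
orientation: [-2.372, -2.059, 0.0]
force: [0.3, -0.4, -3.2]
opening: 0.0278
gripper_force: 3.0
```

apply_moves --series '[[[6,0,0],[0,0,0]],[[6,0,0],[0,0,0]],[[6,0,0],[0,0,0]]]'

```text
t: 9.68
tool_pos: [0.5959, -0.207, 0.2023]
orientation: [-2.372, -2.059, -0.0]
force: [0.3, -0.3, -4.7]
opening: 0.028
gripper_force: 3.0
```

apply_moves --series '[[[6,0,0],[0,0,-0.03]],[[6,0,0],[0,0,-0.04]],[[5,0,0],[0,0,-0.04]],[[0,0,0],[0,0,-0.03]]]'

```text
t: 10.02
tool_pos: [0.5978, -0.1894, 0.2023]
orientation: [-2.217, -2.225, -0.0]
force: [-1.3, -0.2, -1.5]
opening: 0.0278
gripper_force: 3.0
```

The vertical force of about −4 N means the pads are carrying the wheel's weight, so it is skidding rather than turning. I'll let go, lift clear, and push it from behind at axle height with the closed fingers instead.

apply_moves --series '[[[0,0,0],[0,0,0]],[[0,0,0],[0,0,0]],[[0,0,0],[0,0,0]],[[0,0,0],[0,0,0]]]' --claw 0.42

```text
t: 10.35
tool_pos: [0.5979, -0.1908, 0.2027]
orientation: [2.223, 2.219, 0.001]
force: [-0.1, -0.7, 0.5]
opening: 0.0391
gripper_force: 0.0
```

apply_moves --series '[[[0,0,-15],[0,0,0]],[[0,0,-25],[0,0,0]],[[0,0,-25],[0,0,0]],[[-10,0,-10],[0,0,0]],[[-20,0,0],[0,0,0]],[[-20,0,0],[0,0,0]],[[-20,0,0],[0,0,0]],[[0,0,0],[0,0,0]]]'

```text
t: 11.02
tool_pos: [0.597, -0.2647, 0.2772]
orientation: [2.225, 2.216, -0.002]
force: [-0.0, -0.7, 0.1]
opening: 0.0391
gripper_force: 0.0
```

apply_moves --series '[[[0,0,0],[0,0,0]],[[0,0,0],[0,0,0]],[[0,0,0],[0,0,0]],[[0,0,0],[0,0,0]]]' --claw 0

```text
t: 11.35
tool_pos: [0.5976, -0.2599, 0.277]
orientation: [-2.221, -2.221, 0.0]
force: [1.3, -0.1, 0.0]
opening: 0.0168
gripper_force: 0.0
```

```bash
cat >> h.py <<'E'
def wworld(c,d):
    E=np.array(c["extrinsics"]); v,u=np.mgrid[:400,:640]
    x=(u-c["cx"]); y=(v-c["cy"]); r=np.hypot(x,y)+1e-9; th=r/c["fx"]; t=np.tan(th)*d
    P=np.stack([x/r*t,y/r*t,d],-1)
    return (P-E[:3,3])@E[:3,:3]
def wheelfit(W,p,ylo,yhi,xlo=.555,xhi=.64):
    m=(W[...,2]>.02)&(W[...,2]<.08)&(W[...,1]<yhi)&(W[...,1]>ylo)&(W[...,0]>xlo)&(W[...,0]<xhi)&(p.max(-1)<120)
    q=W[m]; r=cv2.minAreaRect((q[:,:2]*1000).astype(np.float32))
    print("wheel",len(q),np.percentile(q,1,0).round(4),np.percentile(q,99,0).round(4),np.round(r[0],1),np.round(r[1],1),round(r[2],1))
E
python3 - <<'E'
from h import *
s=robot.read_state(); print(s["tool_pos"],s["opening"],s["force"])
c,p,d=grab("scene"); wheelfit(world(c,d),p,-.235,-.12)
c,p2,d=grab("wrist"); wheelfit(wworld(c,d),p2,-.235,-.12)
cv2.imwrite("pics/w4.png",np.hstack([cv2.resize(p2,(512,320)),cv2.resize(p[230:310,270:340],(280,320))]))
E
```

```text
[ 0.59764735 -0.25991066  0.27704213] 0.016843324445666004 [ 1.26208281 -0.11071943  0.02957507]
wheel 72 [ 0.583  -0.2349  0.0302] [ 0.6104 -0.2022  0.071 ] [ 595.4 -218.9] [25.1 36.5] 9.4
wheel 3502 [ 0.5847 -0.2331  0.0432] [ 0.6115 -0.17    0.0699] [ 597.9 -201.9] [65.6 28. ] 89.8
```

View pics/w4.png

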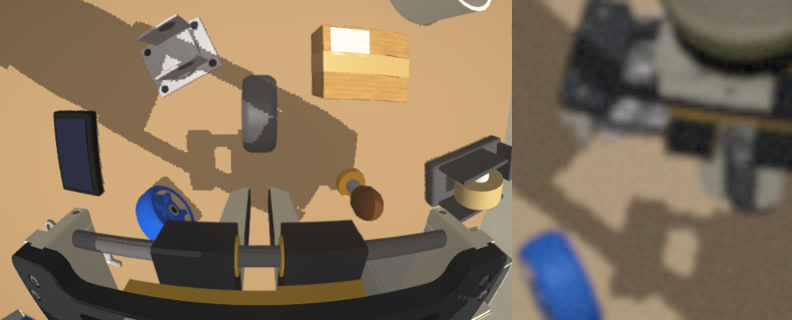

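The wheel stands at (0.598, −0.201), aligned with y (picture (259,115)), behind the closed fingers' front at (255,200). I lower the fingers behind it and push gently.

apply_moves --series '[[[0,0,25],[0,0,0]],[[0,0,25],[0,0,0]],[[0,0,15],[0,0,0]],[[0,0,6],[0,0,0]],[[0,0,0],[0,0,0]]]'

```text
t: 11.87
tool_pos: [0.5967, -0.26, 0.204]
orientation: [-2.219, -2.218, 0.002]
force: [-0.1, 0.6, -0.3]
opening: 0.0002
gripper_force: 0.0
```

apply_moves --series '[[[3,0,0],[0,0,0]],[[3,0,0],[0,0,0]],[[3,0,0],[0,0,0]],[[3,0,0],[0,0,0]],[[4,0,0],[0,0,0]],[[5,0,0],[0,0,0]],[[5,0,0],[0,0,0]],[[5,0,0],[0,0,0]],[[5,0,0],[0,0,0]],[[5,0,0],[0,0,0]]]'

```text
t: 12.7
tool_pos: [0.5976, -0.219, 0.2062]
orientation: [-2.222, -2.22, 0.0]
force: [-0.7, 0.3, 0.3]
opening: 0.0005
gripper_force: 0.1
```

```bash
python3 - <<'E'
from h import *
s=robot.read_state(); print(s["tool_pos"],s["opening"],s["force"])
c,p2,d=grab("wrist"); y=s["tool_pos"][1]; wheelfit(wworld(c,d),p2,y+.008,y+.12)
E
```

```text
[ 0.59756706 -0.2190047   0.20616013] 0.0005454151838653664 [-0.65424613  0.31376447  0.28946965]
wheel 8793 [ 0.5843 -0.2107  0.0399] [ 0.6116 -0.1398  0.0735] [ 598.1 -175. ] [71.9 32.8] 89.9
```

apply_moves --series '[[[6,0,0],[0,0,0]],[[6,0,0],[0,0,0]],[[6,0,0],[0,0,0]],[[6,0,0],[0,0,0]],[[6,0,0],[0,0,0]],[[6,0,0],[0,0,0]],[[6,0,0],[0,0,0]],[[6,0,0],[0,0,0]],[[6,0,0],[0,0,0]],[[6,0,0],[0,0,0]],[[6,0,0],[0,0,0]],[[6,0,0],[0,0,0]]]'

```text
t: 13.75
tool_pos: [0.5977, -0.1471, 0.2063]
orientation: [2.222, 2.22, 0.0]
force: [0.6, -0.9, 0.7]
opening: 0.0006
gripper_force: 0.1
```

```bash
python3 - <<'E'
from h import *
s=robot.read_state(); print(s["tool_pos"],s["opening"],s["force"])
c,p2,d=grab("wrist"); y=s["tool_pos"][1]; wheelfit(wworld(c,d),p2,y+.012,y+.12)
cv2.imwrite("pics/w5.png",p2)
E
```

```text
[ 0.59771184 -0.14708461  0.20629864] 0.0005545734838989244 [ 0.64649723 -0.85500631  0.65032863]
wheel 8669 [ 0.5843 -0.1283  0.04  ] [ 0.6116 -0.0679  0.0703] [598.  -99.7] [65.  28.4] 89.7
```

View pics/w5.png

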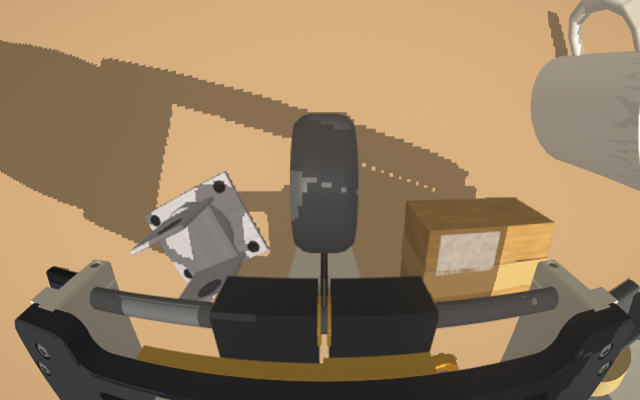

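The wheel (325,185) runs straight at x = 0.598 between the fork (208,235) and the carton (475,250). I keep pushing.

apply_moves --series '[[[6,0,0],[0,0,0]],[[6,0,0],[0,0,0]],[[6,0,0],[0,0,0]],[[6,0,0],[0,0,0]],[[6,0,0],[0,0,0]],[[6,0,0],[0,0,0]],[[6,0,0],[0,0,0]],[[6,0,0],[0,0,0]],[[6,0,0],[0,0,0]],[[6,0,0],[0,0,0]],[[6,0,0],[0,0,0]],[[6,0,0],[0,0,0]]]'

```text
t: 14.8
tool_pos: [0.5978, -0.0751, 0.2063]
orientation: [2.223, 2.22, -0.0]
force: [-0.4, -1.0, -0.3]
opening: 0.0006
gripper_force: 0.1
```

apply_moves --series '[[[6,0,0],[0,0,0]],[[6,0,0],[0,0,0]],[[6,0,0],[0,0,0]],[[6,0,0],[0,0,0]],[[6,0,0],[0,0,0]],[[6,0,0],[0,0,0]],[[6,0,0],[0,0,0]],[[6,0,0],[0,0,0]],[[6,0,0],[0,0,0]],[[6,0,0],[0,0,0]],[[6,0,0],[0,0,0]],[[6,0,0],[0,0,0]]]'

```text
t: 15.8
tool_pos: [0.5978, -0.0031, 0.2063]
orientation: [-2.223, -2.22, -0.0]
force: [0.8, -0.6, 0.2]
opening: 0.0002
gripper_force: 0.1
```

apply_moves --series '[[[6,0,0],[0,0,0]],[[6,0,0],[0,0,0]],[[6,0,0],[0,0,0]],[[6,0,0],[0,0,0]],[[6,0,0],[0,0,0]],[[6,0,0],[0,0,0]],[[6,0,0],[0,0,0]],[[5,0,0],[0,0,0]],[[3,0,0],[0,0,0]],[[2,0,0],[0,0,0]],[[0,0,0],[0,0,0]]]'

```text
t: 16.72
tool_pos: [0.5979, 0.0487, 0.2063]
orientation: [-2.222, -2.221, -0.0]
force: [-0.9, -0.8, 0.1]
opening: 0.0002
gripper_force: 0.0
```

```bash
python3 - <<'E'
from h import *
s=robot.read_state(); print(s["tool_pos"],s["opening"],s["force"])
c,p2,d=grab("wrist"); W=wworld(c,d); y=s["tool_pos"][1]; wheelfit(W,p2,y+.012,y+.13)
cv2.imwrite("pics/w6.png",p2); np.savez("w6.npz",W=W,p=p2)
# slot openings: floor-level (z<3mm) within tray area; dividers
for y0 in np.arange(.14,.29,.006):
    m=(abs(W[...,1]-y0)<.003)&(W[...,0]>.52)&(W[...,0]<.68)&(W[...,2]<.03)
    q=W[m]; dv=q[q[:,2]>.0125]
    z=lambda a,b: np.round(np.median(q[(q[:,0]>a)&(q[:,0]<b)][:,2])*1000,1) if ((q[:,0]>a)&(q[:,0]<b)).sum()>3 else None
    print(round(y0,3),z(.53,.555),z(.585,.61),z(.642,.665), "div",[np.round(dv[(dv[:,0]>a)&(dv[:,0]<b)][:,0].mean(),4) if ((dv[:,0]>a)&(dv[:,0]<b)).any() else None for a,b in((.555,.585),(.61,.64))])
E
```

```text
[0.59786984 0.04873394 0.20625082] 0.00019206943352283808 [-0.88088404 -0.81255133  0.05186924]
wheel 9055 [0.5846 0.0744 0.044 ] [0.6119 0.1354 0.0703] [598.3 103.8] [65.2 28.4] 89.4
0.14 -0.3 -0.3 -0.2 div [None, None]
0.146 -0.2 -0.2 -0.1 div [None, None]
0.152 0.5 0.7 0.6 div [None, None]
0.158 1.2 1.3 1.4 div [None, None]
0.164 2.1 2.1 2.2 div [None, None]
0.17 2.9 3.0 2.9 div [np.float64(0.5707), np.float64(0.6278)]
0.176 3.6 3.6 3.6 div [np.float64(0.5691), np.float64(0.6264)]
0.182 3.7 3.6 3.7 div [np.float64(0.5688), np.float64(0.6262)]
0.188 3.7 3.7 3.8 div [np.float64(0.569), np.float64(0.6263)]
0.194 3.5 3.5 3.3 div [np.float64(0.5681), np.float64(0.6268)]
0.2 -0.3 -0.7 -0.2 div [None, None]
0.206 None None None div [None, None]
0.212 None None None div [None, None]
0.218 None None None div [None, None]
0.224 None None None div [None, None]
0.23 None None None div [None, None]
0.236 None None None div [None, None]
0.242 None None None div [None, None]
0.248 None None None div [None, None]
0.254 None None None div [None, None]
0.26 None None None div [None, None]
0.266 None None None div [None, None]
0.272 None None None div [None, None]
0.278 None None None div [None, None]
0.284 None None None div [None, None]
```

View pics/w6.png

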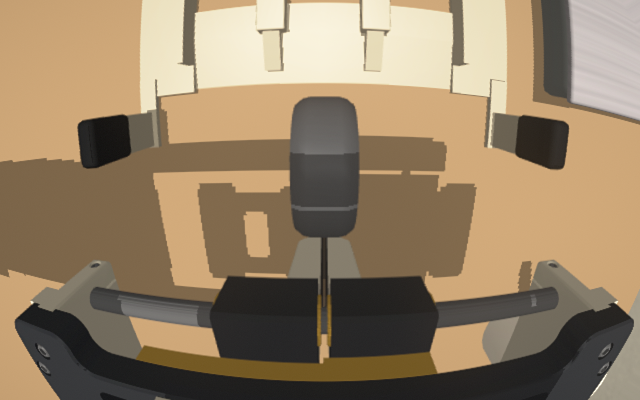

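The slot opening begins at y ≈ 0.198, so its centre is ≈ 0.211, and the lane centre is x = 0.5977. The wheel is lined up with the middle lane (325,165). Now I take it slowly up the ramp.

apply_moves --series '[[[3,0,0],[0,0,0]],[[4,0,0],[0,0,0]],[[5,0,0],[0,0,0]],[[5,0,0],[0,0,0]],[[5,0,0],[0,0,0]],[[5,0,0],[0,0,0]],[[5,0,0],[0,0,0]],[[5,0,0],[0,0,0]],[[5,0,0],[0,0,0]],[[5,0,0],[0,0,0]],[[5,0,0],[0,0,0]],[[5,0,0],[0,0,0]]]'

```text
t: 17.77
tool_pos: [0.5981, 0.1055, 0.2065]
orientation: [2.222, 2.22, -0.0]
force: [-0.2, -3.2, 2.6]
opening: 0.0002
gripper_force: 1.7
```

apply_moves --series '[[[5,0,0],[0,0,0]],[[5,0,0],[0,0,0]],[[5,0,0],[0,0,0]],[[5,0,0],[0,0,0]],[[4,0,0],[0,0,0]],[[4,0,0],[0,0,0]],[[4,0,0],[0,0,0]],[[3,0,0],[0,0,0]],[[3,0,0],[0,0,0]],[[3,0,0],[0,0,0]],[[3,0,0],[0,0,0]],[[0,0,0],[0,0,0]]]'

```text
t: 18.77
tool_pos: [0.5979, 0.1499, 0.2062]
orientation: [-2.222, -2.221, -0.0]
force: [0.1, 0.0, 0.2]
opening: 0.0007
gripper_force: 0.0
```

```bash
python3 - <<'E'
from h import *
s=robot.read_state(); print(s["tool_pos"],s["opening"],s["force"])
c,p2,d=grab("wrist"); W=wworld(c,d); y=s["tool_pos"][1]; wheelfit(W,p2,y+.012,y+.092)
E
```

```text
[0.5979453  0.14986495 0.20624737] 0.0006801946603963549 [0.12635628 0.00774424 0.16708821]
wheel 9363 [0.585  0.1717 0.046 ] [0.6122 0.232  0.0739] [598.6 200.9] [64.1 28.4] 89.8
```

The wheel's top is still at 74 mm at y ≈ 0.202, so it is just short of the slot. I nudge it a few millimetres.

apply_moves --series '[[[2,0,0],[0,0,0]],[[2,0,0],[0,0,0]],[[2,0,0],[0,0,0]],[[2,0,0],[0,0,0]],[[2,0,0],[0,0,0]],[[2,0,0],[0,0,0]],[[0,0,0],[0,0,0]],[[0,0,0],[0,0,0]],[[0,0,0],[0,0,0]]]'

```text
t: 19.57
tool_pos: [0.598, 0.1613, 0.2063]
orientation: [2.222, 2.22, -0.0]
force: [0.2, -0.5, 0.2]
opening: 0.0006
gripper_force: 0.0
```

```bash
python3 - <<'E'
from h import *
s=robot.read_state(); print(s["tool_pos"],s["opening"],s["force"])
c,p2,d=grab("wrist"); W=wworld(c,d); y=s["tool_pos"][1]; wheelfit(W,p2,y+.012,y+.085)
E
```

```text
[0.59798486 0.16132495 0.20625668] 0.0005635702066970071 [ 0.22047302 -0.46520368  0.15413375]
wheel 8999 [0.585  0.1814 0.0437] [0.6123 0.2415 0.0715] [598.6 210.5] [63.9 28.3] 89.5
```

The wheel has dropped in: its top is at 71.5 mm and its centre at y ≈ 0.211. I back off, lift clear and check.

apply_moves --series '[[[-8,0,0],[0,0,0]],[[-20,0,0],[0,0,0]],[[-30,0,0],[0,0,0]],[[-30,0,0],[0,0,0]],[[0,0,-30],[0,0,0]],[[0,0,-40],[0,0,0]],[[0,0,-40],[0,0,0]],[[0,0,0],[0,0,0]],[[0,0,0],[0,0,0]]]'

```text
t: 20.37
tool_pos: [0.5993, 0.0726, 0.3204]
orientation: [2.219, 2.216, 0.008]
force: [-0.3, 0.3, -1.8]
opening: 0.001
gripper_force: 0.0
```

```bash
python3 - <<'E'
from h import *
s=robot.read_state(); print(s["tool_pos"],s["force"])
c,p2,d=grab("wrist"); W=wworld(c,d); wheelfit(W,p2,.165,.25)
m=(abs(W[...,0]-.484)<.012)&(abs(W[...,1]-.118)<.03)&(W[...,2]>.05)&(W[...,2]<.08)
q=W[m]; print("ear",q.min(0),q.max(0))
for a,b in((.52,.56),(.58,.615),(.635,.68)):
    m=(W[...,0]>a)&(W[...,0]<b)&(W[...,1]>.252)&(W[...,1]<.34)&(W[...,2]>.02)&(W[...,2]<.09)&(p2.max(-1)<120); q=W[m]; print(len(q),np.percentile(q,1,0).round(3),np.percentile(q,99,0).round(3)) if len(q) else 0
cv2.imwrite("pics/end.png",p2)
E
```

```text
[0.59925583 0.0726457  0.32038334] [-0.30803234  0.28041523 -1.79158894]
wheel 2558 [0.5855 0.1736 0.04  ] [0.6121 0.2362 0.0713] [598.9 205.8] [65.6 27.4] 89.5
ear [0.47993498 0.11147831 0.05012072] [0.49245843 0.1353394  0.07117799]
```

View pics/end.png

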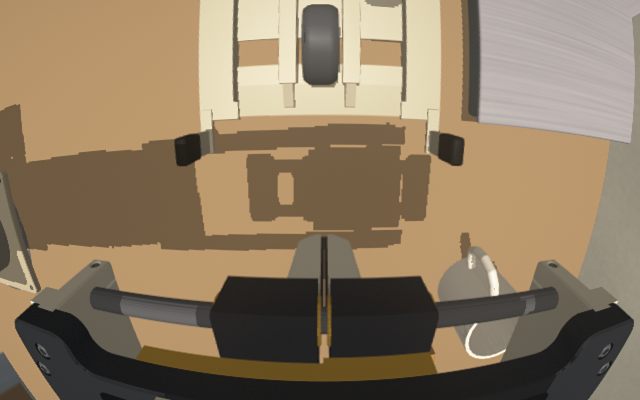

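The end view shows the wheel (321,45) in the middle lane's front slot, with the ears at (188,148) and (451,148). I'll check the tray's travel with the scene camera against its first reading (ear2 y 0.259–0.286).

```bash
python3 - <<'E'
from h import *
c,p,d=grab("scene"); W=world(c,d)
def ear(W,p):
    m=(abs(W[...,0]-.708)<.013)&(W[...,1]>.09)&(W[...,1]<.295)&(W[...,2]>.04)&(W[...,2]<.075)&(p.max(-1)<90); q=W[m]; print("ear2",len(q),q.min(0).round(4),q.max(0).round(4),np.median(q,0).round(4))
for f in("scene","scene1"):
    D=np.load(f+".npz"); ear(D["W"],D["p"])
ear(W,p); wheelfit(W,p,.165,.248)
for a,b in((.52,.56),(.58,.615),(.635,.68)):
    q=W[(W[...,0]>a)&(W[...,0]<b)&(W[...,1]>.25)&(W[...,1]<.33)&(W[...,2]>.022)&(W[...,2]<.088)&(p.max(-1)<95)]; print(len(q),np.percentile(q,1,0).round(3),np.percentile(q,99,0).round(3)) if len(q) else print(0)
print(robot.read_state()["tool_pos"],robot.read_state()["dq"].round(3))
E
```

```text
ear2 44 [0.7026 0.2595 0.0431] [0.7142 0.2857 0.0724] [0.7084 0.2665 0.0649]
ear2 26 [0.7047 0.1075 0.0415] [0.7123 0.1265 0.0728] [0.7087 0.1107 0.0651]
ear2 30 [0.7047 0.1067 0.0439] [0.7126 0.1264 0.0733] [0.7089 0.1105 0.0643]
wheel 36 [0.6032 0.171  0.0214] [0.6109 0.2013 0.0677] [608.8 186.5] [31.7  8. ] 80.1
14 [0.53  0.267 0.03 ] [0.537 0.276 0.047]
0
57 [0.638 0.251 0.023] [0.671 0.287 0.081]
[0.59762323 0.07287197 0.31563097] [ 0.004  0.026  0.027 -0.    -0.003  0.002]
```

The tray is unchanged at its stop (travel ≈ 0.156 m), the wheel is seated and the arm is clear. Handing in.

```bash
python3 -c "
from plant import robot
print(robot.close_job())"
```

```text
the job is handed in; nothing more can be done
None
```

I handed the job in, with no verdict returned: the tray is out at its stop, and I pushed the grey wheel the last 0.41 m into the middle lane's front slot, beside its twin. I couldn't see it turn, but it ran freely at almost no force; before that it was dragged about 0.11 m in a side grip, mostly skidding.

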